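Hang the breakfast mug on the telescopic hook

TASK

Hang the handled mug on the telescopic hook stand: put its handle over the upturned end so that the hook's arm passes through the handle, and leave the mug hanging there freely and still. The stand has been pulled out to some unknown height, so feel or look for the arm first; leave the jars, the tumbler and the wooden spreader where they are.

Things in the scene. Friction and masses are not known exactly. Their poses are not given: they have to be found in the camera images.
- mug: white ceramic mug, the only cup with a handle, standing upright on the board. Outer diameter 64 mm (58 at the foot), height 90, wall 4, about 0.25 kg. Origin: centre of its underside; z up along its axis; the handle, a loop of round bar 10 mm thick with a square upper corner, sticks out along +y in the mug's y-z plane
- mug_loop (a point): centre of the hole in the mug's handle, 46 mm from the mug's axis along +y, 54 mm above its underside. The hole is open along the mug's x, 26 mm wide (y 32 to 59) and 34 mm high (z 37 to 71); upper bar centred at z 76, outer upright at y 64, lower bar at z 32 (mm, mug frame)
- stand: fixed telescopic hook stand: round wooden foot (diameter 140, height 14 mm), upright steel tube (diameter 18, collar 23) to 136 mm, a rod (diameter 12) sliding in it and, level from the rod's top along the stand's -x, the hook arm. Origin: centre of the foot's underside, z up. The rod is clamped firmly
- tube_top (a point): top centre of the stand's tube, 136 mm up. The arm above it is polished round steel, 8 mm thick, 100 mm long from the post's axis, its tip turned up to 18 mm above the arm's axis; nothing else stands higher than the arm. The arm's axis lies anywhere from 145 to 235 mm above the counter: this height is NOT reported; feel for it from above or look
- board: fixed bamboo board 240 x 280 x 16 mm lying on the counter, edges along its x and y. Origin: centre of its underside
- spreader: bystander: flat wooden spreader 170 mm long, 30 wide, 8 thick, lying on the board's far part along its own y. Origin: about its middle, underside
- tumbler: bystander: white ceramic cup without handle, rim diameter 66, height 85 mm, beyond the work. Origin: centre of its underside
- spread_jar: bystander: closed amber jar, diameter 72, height 105 mm, beyond the work. Origin: centre of its underside
- jam_jar: bystander: small closed glass jar, diameter 56, height 75 mm, between the robot and the work. Origin: centre of its underside
Things that resemble listed ones, but are neither listed nor needed, are in the scene too. What is shaped like the mug but purple is not meant. Several things look just like the stand: the one meant starts farthest from the robot's base.

How it is judged:
By the outcome, as a careful person would: the job done as asked, in the order asked, and still so for the second after the job is handed in, with the robot touching nothing.
It also fails if it takes over 69 s, if anything falls off the work surface, if the arm or the gripper's body presses on something with over 40 N, if the wrist force passes 120 N, or if a joint passes its speed limit or range.

ROBOT

A 6-joint arm with a two-finger parallel gripper is mounted at the origin on the work surface. World frame = base frame: x ahead of the robot, y to its left, z up, the work surface at z = 0. Lengths are in m, angles in rad, forces in N, time in s.
With the tool pointing down it reaches from about 0.4 to 0.925 m from the base axis. Payload 12.5 kg.
Tool frame: the origin (TCP) lies midway between the tips of the shut fingers; the grasp point (between the pads) lies 19 mm behind it; z points along the fingers, y is the line along which they close (so a half turn about z gives the same grasp; the last joint's range is limited). The gripper opens to 95 mm and grips with 3 to 60 N. Pads are 20 mm wide; open, the fingers measure 119 mm over their backs; the gripper's body (75 mm by 180 mm) begins 59 mm behind the grasp point.
Start: joints at [-1.284, 0.491, 1.559, -0, 1.092, -0.106], TCP at [0.239, -0.577, 0.215] pointing down, gripper open.
Joint ranges: [-3.1, 3.1], [-0.84, 2.19], [0.05, 2.79], [-1.13, 4.28], [0.06, 2.93], [-2.69, 2.69]. Speed limits (rad/s): [2.22, 2.22, 2.79, 3.14, 3.14, 3.14].

INTERFACE

Orientations are given as a unit quaternion [x, y, z, w].
In Python, from rig import arm gives the robot as it stands.
- The arm moves only by the tool drive_tool, never from a script. Its argument "series" is a list of rows, each a list of 7 numbers: the shift along the tool's x, y, z scaled (see below), then the turn, a rotation vector about the tool's x, y, z scaled (see below), then the opening, from 0 (shut) to 1 (fully open). A call has 1 to 12 rows; each row shifts and turns the commanded pose from where the row before left it, along the tool's axes as they then stand; what a row does not reach is not made up. The controller multiplies each number of a shift by 200 mm and each number of a turn by 90 degrees. A row lasts 1/8 s, in which the tool goes at most 62.5 mm and 10.7 degrees, less where a joint would pass 70% of its speed; a pose out of reach is approached as far as the arm can. A call with a number of a shift or a turn outside -1 to 1 is refused whole. A call with a gripper value outside its range is refused whole. The fingers move at their own pace and stop on an object; "grip_force" is the grip in N (left out, the last holds). Time passes only in rows, so rows that do not move let the fingers close. It gives the time, the measured TCP pose, the force, the opening and the grip force at its end, in the units of the state.
- arm.observe(): the state, without advancing time (a new reading comes with each control period).
- arm.snapshot(name): name is "scene" or "top" or "wrist"; returns a dict with "image" (420x560x3 uint8, blue, green, red), "depth" (420x560 float32, m along the optical axis (not along the pixel's ray), 0 where there is no reading), "K" (3x3 intrinsics, pixels), "rvec" (rotation vector, rad) and "tvec" (3), from world to camera coordinates, as OpenCV has them. Camera axes: x right, y down, z forward; pixel columns grow to the right and rows downward; lengths in m; the calibration is good to about 2 mm. A picture is of the moment at which its call begins.
- arm.close_job(): hands the job in; it is judged then, once.
The state is a dict: "time_s": time; "joint_positions": joint angles; "dq": joint speeds; "effort": joint torques, N m; "tool_pos": TCP position; "orientation": TCP orientation; "ft_force": force on the tool from outside, world axes, zero at the start; "torque": the same for the moment, N m; "opening": finger opening in m; "gripper_force": force on a finger pad.
Only numpy, scipy, OpenCV 4.12 (cv2) and the standard library are available. Lean on these libraries where they do the work, as an engineer would, in place of code of your own. Each camera call takes 0.05 s, during which the arm holds its last target. There are 200 camera calls.

## Working session

There is one attempt and no reset: what is moved stays moved. The work goes in short steps, Python scripts to look and compute and a tool call to move; the robot and the scene stay as the last step left them, time stands still between calls to the robot, and variables do not carry over. Pictures are saved under pics/ and viewed, at most 10 in all, crops included, and the job is handed in when it is done.

Besides the shell and the picture viewer there is one more tool, called after "Call:" as name([rows], argument=value, ...), one row to a line, values as JSON. drive_tool: Moves the arm, as the interface text tells. Shifts and turns lie within -1 to 1; 1 stands for 200 mm of shift or 90 degrees of turn. Its arguments: {"type":"object","properties":{"series":{"type":"array"},"grip_force":{"type":"number"}},"required":["series"]}

```bash
mkdir -p pics; ls
python3 - <<'E'
from rig import arm
import cv2,numpy as np
for n in("scene","top"):
    s=arm.snapshot(n); cv2.imwrite(f"pics/{n}0.png",s["image"]); np.savez(f"pics/{n}0.npz",**s)
    R=cv2.Rodrigues(s["rvec"])[0]; print(n,(-R.T@s["tvec"].ravel()).round(3),R.round(2).tolist(),s["K"].round(1).tolist())
print(arm.observe())
E
```

```text
pics
scene [0.989 0.629 1.063] [[-0.86, 0.51, -0.01], [0.39, 0.67, -0.63], [-0.32, -0.55, -0.77]] [[453.8, 0.0, 283.6], [0.0, 453.8, 209.7], [0.0, 0.0, 1.0]]
top [ 0.541 -0.066  1.091] [[0.01, -1.0, 0.01], [-1.0, -0.01, -0.05], [0.06, -0.01, -1.0]] [[390.3, 0.0, 275.2], [0.0, 390.3, 210.9], [0.0, 0.0, 1.0]]
{'time_s': 0.1, 'joint_positions': array([-1.28357867e+00,  4.91484719e-01,  1.55936932e+00, -1.06159984e-05,
        1.09166849e+00, -1.05596428e-01]), 'dq': array([ 5.12843275e-05, -2.69745581e-03, -3.04001479e-03, -9.80712590e-04,
        1.91706841e-03,  1.05243734e-03]), 'effort': array([ 1.94290878e-03, -6.13624763e+01, -2.58603555e+01,  6.94120978e-02,
        4.70265804e-02, -6.56222937e-05]), 'tool_pos': array([ 0.23920803, -0.5771984 ,  0.21413583]), 'orientation': array([ 9.80773477e-01,  1.95149098e-01, -4.68530002e-05, -4.62594524e-04]), 'ft_force': array([-0.66822573,  0.88771821,  0.71445578]), 'torque': array([ 0.02004508, -0.01519414, -0.03106845]), 'gripper_force': 0.0, 'opening': 0.09485767628351124}
```

View pics/scene0.png

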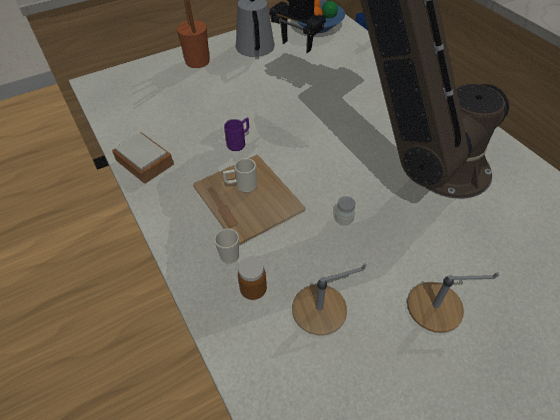

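View pics/top0.png

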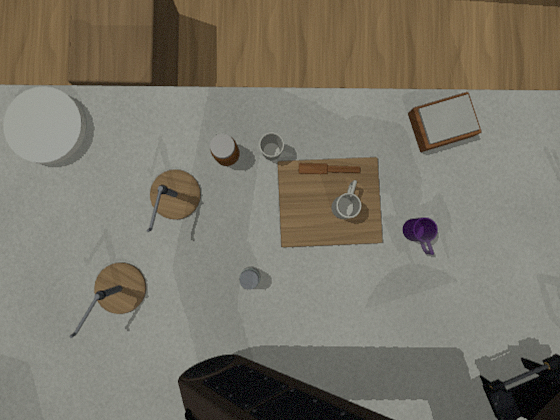

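The scene view shows the white handled mug at (246,175), the purple mug at (235,135), the handle-less tumbler at (228,245), and stands with feet at (320,310) and (436,307). In the top view these are the white mug (348,206, handle up to 353,185), purple mug (420,230), tumbler (271,147), stand A foot (176,194) and stand B foot (120,288).

Confusable items: the purple mug and the tumbler for the mug, and stand B for the stand. I choose the white handled mug and the stand farther from the base, to be confirmed by measurement.

```bash
cat > h.py <<'E'
import numpy as np,cv2
def cloud(s):
    K=s["K"];d=s["depth"];R=cv2.Rodrigues(s["rvec"])[0]
    v,u=np.mgrid[:d.shape[0],:d.shape[1]]
    P=np.stack([(u-K[0,2])/K[0,0]*d,(v-K[1,2])/K[1,1]*d,d],-1)-np.asarray(s["tvec"]).ravel()
    P=P@R; P[d<=0]=np.nan; return P
E
python3 - <<'E'
from h import *
T=dict(np.load("pics/top0.npz"));S=dict(np.load("pics/scene0.npz"))
t=cloud(T);s=cloud(S)
r=lambda a:np.round(a,4).tolist()
# stands' feet, board, mug in top
for nm,(u0,v0,u1,v1),z0,z1 in [("footA",(145,160,210,225),.008,.022),("footB",(85,255,150,320),.008,.022),("board",(270,150,390,255),.01,.02)]:
    m=np.zeros(t.shape[:2],np.uint8); q=t[v0:v1,u0:u1,2]; m[v0:v1,u0:u1]=(q>z0)&(q<z1)
    c=max(cv2.findContours(m,0,1)[0],key=cv2.contourArea)[:,0]
    p=t[c[:,1],c[:,0],:2]; p=p[~np.isnan(p).any(1)]
    rc=cv2.minAreaRect(p.astype(np.float32)); print(nm,rc, cv2.minEnclosingCircle(p.astype(np.float32)))
for nm,C in(("top",t),("scene",s)):
    P=C.reshape(-1,3);P=P[~np.isnan(P).any(1)]
    for st,(cx,cy) in {"A":(.585,.19),"B":(.34,.33)}.items():
        q=P[(abs(P[:,0]-cx)<.17)&(abs(P[:,1]-cy)<.12)&(P[:,2]>.125)&(P[:,2]<.3)]
        print(nm,st,len(q)); 
        q=q[np.argsort(q[:,0])]; print(r(q[::max(1,len(q)//25)]))
E
```

```text
footA ((0.6461535096168518, 0.2033393383026123), (0.1371745765209198, 0.1367766261100769), 45.04145050048828) ((0.6468620300292969, 0.20247919857501984), 0.07058291882276535)
footB ((0.38808080554008484, 0.34699898958206177), (0.13738834857940674, 0.13865332305431366), 49.53388595581055) ((0.3880588412284851, 0.3470364511013031), 0.07136553525924683)
board ((0.6293789148330688, -0.22554010152816772), (0.24036243557929993, 0.28014224767684937), 2.9861481189727783) ((0.6296751499176025, -0.22526001930236816), 0.1814744770526886)
top A 217
[[0.5422, 0.2283, 0.1663], [0.5469, 0.2264, 0.1654], [0.5495, 0.2214, 0.1511], [0.5566, 0.2228, 0.1549], [0.5614, 0.226, 0.1526], [0.5663, 0.2193, 0.1514], [0.5711, 0.217, 0.1516], [0.5782, 0.2189, 0.1537], [0.583, 0.214, 0.1547], [0.588, 0.2128, 0.1512], [0.595, 0.2143, 0.1545], [0.5999, 0.2124, 0.1534], [0.6048, 0.2152, 0.1526], [0.6096, 0.2129, 0.1524], [0.6169, 0.2081, 0.1531], [0.6217, 0.2058, 0.1531], [0.6269, 0.2047, 0.1492], [0.6335, 0.2054, 0.1558], [0.6362, 0.2087, 0.1528], [0.6386, 0.2037, 0.1535], [0.6404, 0.1987, 0.137], [0.6425, 0.2004, 
[... 1597 characters left out ...]
 0.1637], [0.2986, 0.4029, 0.1638], [0.3009, 0.3958, 0.1512], [0.3035, 0.3979, 0.152], [0.3086, 0.3941, 0.1508], [0.3145, 0.393, 0.1454], [0.3204, 0.3894, 0.1452], [0.3273, 0.387, 0.1521], [0.3324, 0.3812, 0.1482], [0.3384, 0.3828, 0.151], [0.3441, 0.3729, 0.1506], [0.3495, 0.3692, 0.1498], [0.3565, 0.3704, 0.1485], [0.3638, 0.3611, 0.1503], [0.37, 0.3609, 0.1509], [0.375, 0.3612, 0.1467], [0.3777, 0.3583, 0.1448], [0.3814, 0.3536, 0.1501], [0.3838, 0.355, 0.1362], [0.3862, 0.3573, 0.1371], [0.3876, 0.3545, 0.1477], [0.3889, 0.3607, 0.1353], [0.3907, 0.3433, 0.1341], [0.3915, 0.3478, 0.1503], [0.3931, 0.3499, 0.1322], [0.3944, 0.3515, 0.1403], [0.3965, 0.345, 0.137], [0.3974, 0.352, 0.1299]]
```

Run:
```python
from h import *
T=dict(np.load("pics/top0.npz"));S=dict(np.load("pics/scene0.npz"))
a=cv2.resize(T["image"][160:250,300:400],None,fx=4,fy=4,interpolation=2)
b=cv2.resize(S["image"][255:345,290:390],None,fx=4,fy=4,interpolation=2)
c=cv2.resize(T["image"][150:240,130:230],None,fx=4,fy=4,interpolation=2)
cv2.imwrite("pics/crop.png",cv2.resize(np.hstack([a,b,c]),(800,240)))
C=cloud(T);P=C.reshape(-1,3)
for n,X in(("top",T),("scene",S)):
    P=cloud(X).reshape(-1,3);P=P[~np.isnan(P).any(1)]
    q=P[(abs(P[:,0]-.55)<.12)&(abs(P[:,1]+.25)<.14)&(P[:,2]>.095)&(P[:,2]<.13)]
    (c,r)=cv2.minEnclosingCircle(q[:,:2].astype(np.float32)); print(n,len(q),c,r,q[:,2].max(),q.min(0),q.max(0))
```

```text
top 199 (0.6266986727714539, -0.26344186067581177) 0.045862048864364624 0.11225980658217641 [ 0.58155088 -0.29127489  0.09529756] [ 0.66943036 -0.2280802   0.11225981]
scene 173 (0.6260412931442261, -0.2602408826351166) 0.04542440176010132 0.11088674891343926 [ 0.58088529 -0.29252526  0.09502837] [ 0.66929513 -0.22299665  0.11088675]
```

View pics/crop.png

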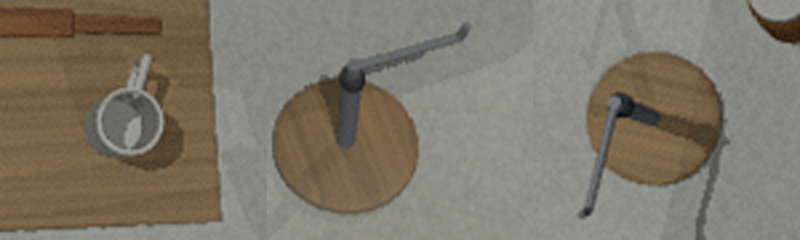

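The crop confirms the choices: a white mug with its handle pointing away from the robot and slightly right, and stand A with an upturned tip. Stand A's foot is 0.68 m from the base and stand B's is 0.52 m, so A is meant. Its arm axis is at about 0.149 m, within the stated range.

Run:
```python
from h import *
from scipy.optimize import least_squares as ls
D=[cloud(dict(np.load(f"pics/{n}0.npz"))).reshape(-1,3) for n in("top","scene")]
for P in D:
    P=P[~np.isnan(P).any(1)]
    q=P[(abs(P[:,0]-.62)<.08)&(abs(P[:,1]+.26)<.05)&(P[:,2]>.088)&(P[:,2]<.13)]
    rim=q[(q[:,2]>.102)]
    f=ls(lambda c:np.hypot(rim[:,0]-c[0],rim[:,1]-c[1])-.030,[.61,-.26],loss="soft_l1",f_scale=.003)
    c=f.x; d=q[:,:2]-c; rr=np.hypot(*d.T); h=q[(rr>.037)&(q[:,2]<.102)]
    hm=h[:,:2].mean(0)-c
    print(len(rim),c.round(4),"rimz",np.percentile(rim[:,2],[50,95]).round(4),"handle n",len(h),rr.max().round(4),np.degrees(np.arctan2(hm[1],hm[0])).round(1),h[:,2].mean().round(4))
    a=P[(P[:,0]>.55)&(P[:,0]<.63)&(abs(P[:,1]-.21)<.03)&(P[:,2]>.143)&(P[:,2]<.17)]
    k=np.polyfit(a[:,0],a[:,1],1); t=P[(abs(P[:,0]-.545)<.02)&(abs(P[:,1]-.228)<.02)&(P[:,2]>.145)]
    print("arm y=",k.round(4),np.degrees(np.arctan(k[0])).round(2),"z",np.median(a[:,2]).round(4),np.percentile(a[:,2],90).round(4),"tip",t[:,2].max().round(4),"minx",t[:,0].min().round(4))
    for nm,x,y in(("amber",.72,.07),("jam",.42,.02),("purple",.54,-.45),("tumbler",.73,-.05)):
        o=P[(abs(P[:,0]-x)<.09)&(abs(P[:,1]-y)<.065)&(P[:,2]>.06)&(P[:,2]<.13)]
        if len(o): print(nm,o.min(0).round(3),o.max(0).round(3))
```

```text
133 [ 0.6128 -0.2592] rimz [0.1082 0.1109] handle n 47 0.0676 -17.0 0.0981
arm y= [-0.2263  0.3491] -12.75 z 0.1531 0.1556 tip 0.1687 minx 0.5422
amber [0.727 0.027 0.06 ] [0.794 0.095 0.113]
jam [ 0.398 -0.032  0.061] [0.444 0.015 0.084]
purple [ 0.488 -0.492  0.06 ] [ 0.585 -0.427  0.098]
tumbler [ 0.738 -0.093  0.06 ] [ 0.803 -0.031  0.093]
89 [ 0.612  -0.2576] rimz [0.1054 0.1083] handle n 36 0.0686 -15.8 0.0942
arm y= [-0.2185  0.3474] -12.32 z 0.1515 0.1538 tip 0.1671 minx 0.5418
amber [0.727 0.033 0.06 ] [0.797 0.103 0.111]
jam [ 0.394 -0.031  0.06 ] [0.444 0.019 0.081]
purple [ 0.487 -0.493  0.06 ] [ 0.586 -0.422  0.093]
tumbler [ 0.738 -0.095  0.06 ] [ 0.802 -0.028  0.089]
```

Call:
drive_tool([
  [0, 0, 0, 0, 0.1, 0, 1],
  [0, 0, 0, 0, 0, 0, 1],
])

```text
time_s: 0.35
tool_pos: [0.2378, -0.5779, 0.2141]
orientation: [0.978, 0.193, 0.077, -0.016]
ft_force: [-0.3, -1.0, -0.4]
opening: 0.0949
gripper_force: 0.0
```

Run:
```python
from rig import arm
print(arm.observe())
```

```text
{'time_s': 0.35, 'joint_positions': array([-1.35371673,  0.49688257,  1.55939096,  0.17212475,  1.11936764,
       -0.25106227]), 'dq': array([ 0.03768318, -0.00751319,  0.00220916, -0.08477122, -0.01151145,
        0.07661873]), 'effort': array([ -1.3577551 , -61.29152298, -25.76800525,   1.72249474,
         0.35116685,  -1.11376248]), 'tool_pos': array([ 0.23784599, -0.57788598,  0.21412372]), 'orientation': array([ 0.97799117,  0.19329601,  0.07697303, -0.01565488]), 'ft_force': array([-0.25826217, -1.04648107, -0.35365114]), 'torque': array([-0.10424727,  0.14584183,  0.05179985]), 'gripper_force': 0.0, 'opening': 0.09488356163299305}
```

```bash
cat >> h.py <<'E'
from scipy.spatial.transform import Rotation as Ro, Slerp
def down(phi,tilt=0): # tool x at phi deg, tool down, then turned about tool y
    c,s=np.cos(np.radians(phi)),np.sin(np.radians(phi))
    return Ro.from_matrix(np.array([[c,s,0],[s,-c,0],[0,0,-1]]))*Ro.from_euler("y",tilt,degrees=True)
def plan(p,R,n,p0=None,R0=None):
    if p0 is None:
        from rig import arm
        o=arm.observe(); p0=o["tool_pos"]; R0=Ro.from_quat(o["orientation"])
    p0=np.array(p0); S=Slerp([0,1],Ro.concatenate([R0,R])); q=p0; Q=R0
    for i in range(1,n+1):
        t=p0+(np.array(p)-p0)*i/n; N=S(i/n)
        d=Q.inv().apply(t-q)/.2; w=(Q.inv()*N).as_rotvec()/(np.pi/2)
        r=np.r_[d,w].round(3); print(r.tolist()); q=q+Q.apply(r[:3]*.2); Q=Q*Ro.from_rotvec(r[3:]*np.pi/2)
    return q,Q
E
python3 -c "
from h import *
plan([.612,-.258,.215],down(-16.4),12)"
```

```text
[0.193, -0.064, 0.03, -0.003, -0.008, 0.036]
[0.189, -0.075, 0.028, -0.003, -0.008, 0.036]
[0.184, -0.085, 0.024, -0.003, -0.008, 0.035]
[0.18, -0.096, 0.023, -0.002, -0.008, 0.036]
[0.175, -0.106, 0.019, -0.003, -0.008, 0.036]
[0.169, -0.115, 0.017, -0.003, -0.008, 0.036]
[0.162, -0.125, 0.014, -0.003, -0.008, 0.036]
[0.154, -0.134, 0.012, -0.003, -0.008, 0.036]
[0.147, -0.143, 0.009, -0.003, -0.008, 0.035]
[0.14, -0.151, 0.006, -0.003, -0.008, 0.036]
[0.13, -0.158, 0.004, -0.003, -0.008, 0.036]
[0.121, -0.165, 0.002, -0.002, -0.008, 0.036]
```

Call:
drive_tool([
  [0.193, -0.064, 0.03, -0.003, -0.008, 0.036, 1],
  [0.189, -0.075, 0.028, -0.003, -0.008, 0.036, 1],
  [0.184, -0.085, 0.024, -0.003, -0.008, 0.035, 1],
  [0.18, -0.096, 0.023, -0.002, -0.008, 0.036, 1],
  [0.175, -0.106, 0.019, -0.003, -0.008, 0.036, 1],
  [0.169, -0.115, 0.017, -0.003, -0.008, 0.036, 1],
  [0.162, -0.125, 0.014, -0.003, -0.008, 0.036, 1],
  [0.154, -0.134, 0.012, -0.003, -0.008, 0.036, 1],
  [0.147, -0.143, 0.009, -0.003, -0.008, 0.035, 1],
  [0.14, -0.151, 0.006, -0.003, -0.008, 0.036, 1],
  [0.13, -0.158, 0.004, -0.003, -0.008, 0.036, 1],
  [0.121, -0.165, 0.002, -0.002, -0.008, 0.036, 1],
])

```text
time_s: 1.85
tool_pos: [0.6135, -0.2553, 0.2153]
orientation: [0.99, -0.142, -0.0, 0.002]
ft_force: [0.5, 0.6, 0.1]
opening: 0.095
gripper_force: 0.0
```

Call:
drive_tool([
  [0, 0, 0, 0, 0, 0, 1],
  [0, 0, 0, 0, 0, 0, 1],
])

```text
time_s: 2.1
tool_pos: [0.6122, -0.2565, 0.215]
orientation: [0.99, -0.141, -0.0, 0.001]
ft_force: [0.2, -0.1, 0.3]
opening: 0.095
gripper_force: 0.0
```

Run:
```python
from h import *
from rig import arm
o=arm.observe();print(o["tool_pos"],o["joint_positions"].round(2))
plan([.612,-.258,.215],down(-16.4),1)
s=arm.snapshot("wrist"); cv2.imwrite("pics/w1.png",s["image"]); np.savez("pics/w1.npz",**s)
```

```text
[ 0.61220951 -0.25651348  0.21503861] [-0.5   0.55  1.46 -0.    1.14  1.36]
[0.001, 0.007, 0.0, 0.001, 0.0, 0.002]
```

View pics/w1.png

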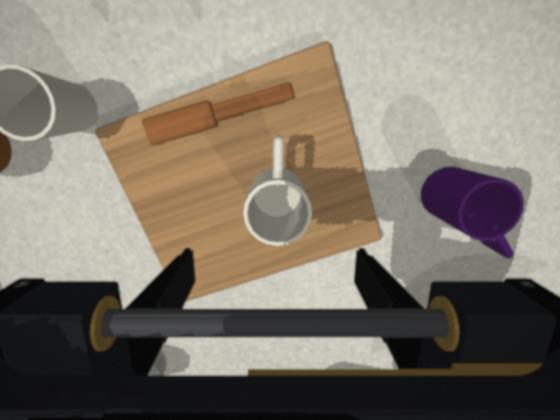

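The wrist view shows the mug rim at (277,212), centred between the fingertips (190 and 360). The handle points straight up to (279,140), so the alignment is good and I'll descend and grip.

Call:
drive_tool([
  [0, 0.004, 0.2, 0, 0, 0, 1],
  [0, 0, 0.2, 0, 0, 0, 1],
  [0, 0, 0.2, 0, 0, 0, 1],
  [0, 0, 0.17, 0, 0, 0, 1],
  [0, 0, 0, 0, 0, 0, 1],
  [0, 0, 0, 0, 0, 0, 0.2],
  [0, 0, 0, 0, 0, 0, 0.2],
  [0, 0, 0, 0, 0, 0, 0.2],
  [0, 0, 0, 0, 0, 0, 0.2],
  [0, 0, 0, 0, 0, 0, 0.2],
  [0, 0, 0, 0, 0, 0, 0.2],
  [0, 0, 0, 0, 0, 0, 0.2],
], grip_force=30)

```text
time_s: 3.65
tool_pos: [0.6126, -0.2577, 0.0621]
orientation: [0.99, -0.142, 0.001, 0.0]
ft_force: [-1.5, -1.1, 6.3]
opening: 0.0623
gripper_force: 30.0
```

Call:
drive_tool([
  [0, 0, -0.1, 0, 0, 0, 0.2],
  [0, 0, -0.2, 0, 0, 0, 0.2],
  [0, 0, -0.25, 0, 0, 0, 0.2],
  [0, 0, -0.25, 0, 0, 0, 0.2],
  [0, 0, -0.2, 0, 0, 0, 0.2],
  [0, 0, 0, 0, 0, 0, 0.2],
])

```text
time_s: 4.4
tool_pos: [0.613, -0.2575, 0.2656]
orientation: [0.99, -0.141, 0.003, 0.001]
ft_force: [0.3, 0.1, -2.7]
opening: 0.0622
gripper_force: 30.0
```

```bash
python3 -c "
from h import *
from rig import arm
o=arm.observe();print(o['tool_pos'],o['opening'])
plan([.500,.190,.262],down(77.5),12)"
```

```text
[ 0.61295619 -0.25752755  0.26562853] 0.0621659041809152
[-0.097, -0.166, 0.001, 0.0, -0.0, -0.087]
[-0.074, -0.177, 0.0, 0.001, -0.0, -0.087]
[-0.049, -0.186, 0.001, 0.0, -0.001, -0.086]
[-0.024, -0.191, 0.001, 0.0, 0.0, -0.087]
[0.003, -0.193, 0.001, 0.001, 0.0, -0.087]
[0.029, -0.19, 0.001, 0.0, -0.0, -0.087]
[0.054, -0.184, 0.002, 0.0, -0.0, -0.087]
[0.079, -0.176, 0.001, 0.001, -0.001, -0.087]
[0.102, -0.162, 0.001, 0.0, 0.0, -0.086]
[0.124, -0.148, 0.002, 0.0, 0.0, -0.087]
[0.142, -0.13, 0.001, 0.001, -0.0, -0.087]
[0.158, -0.108, 0.002, 0.0, -0.0, -0.087]
```

Call:
drive_tool([
  [-0.097, -0.166, 0.001, 0, 0, -0.087, 0.2],
  [-0.074, -0.177, 0, 0.001, 0, -0.087, 0.2],
  [-0.049, -0.186, 0.001, 0, -0.001, -0.086, 0.2],
  [-0.024, -0.191, 0.001, 0, 0, -0.087, 0.2],
  [0.003, -0.193, 0.001, 0.001, 0, -0.087, 0.2],
  [0.029, -0.19, 0.001, 0, 0, -0.087, 0.2],
  [0.054, -0.184, 0.002, 0, 0, -0.087, 0.2],
  [0.079, -0.176, 0.001, 0.001, -0.001, -0.087, 0.2],
  [0.102, -0.162, 0.001, 0, 0, -0.086, 0.2],
  [0.124, -0.148, 0.002, 0, 0, -0.087, 0.2],
  [0.142, -0.13, 0.001, 0.001, 0, -0.087, 0.2],
  [0.158, -0.108, 0.002, 0, 0, -0.087, 0.2],
])

```text
time_s: 5.9
tool_pos: [0.4983, 0.1912, 0.2587]
orientation: [0.778, 0.628, -0.002, -0.003]
ft_force: [-0.1, 1.1, -2.2]
opening: 0.0624
gripper_force: 30.0
```

Call:
drive_tool([
  [0, 0, 0.2, 0, 0, 0, 0.2],
  [0, 0, 0.2, 0, 0, 0, 0.2],
  [0, 0, 0.17, 0, 0, 0, 0.2],
  [0, 0, 0, 0, 0, 0, 0.2],
  [0, 0, 0, 0, 0, 0, 0.2],
])

```text
time_s: 6.52
tool_pos: [0.4992, 0.1906, 0.1464]
orientation: [0.78, 0.626, -0.001, -0.003]
ft_force: [0.8, 0.8, -2.1]
opening: 0.0619
gripper_force: 30.0
```

Run:
```python
from h import *
from rig import arm
o=arm.observe();print(o["tool_pos"],o["joint_positions"].round(2),o["ft_force"].round(1))
plan([.500,.190,.148],down(77.5),1)
ims=[]
for n in("scene","top"):
    s=arm.snapshot(n); np.savez(f"pics/{n}2.npz",**s); P=cloud(s)
    ims.append(s["image"])
    P=P.reshape(-1,3);P=P[~np.isnan(P).any(1)]
    h=P[(P[:,0]>.44)&(P[:,0]<.545)&(P[:,1]>.222)&(P[:,1]<.29)&(P[:,2]>.06)&(P[:,2]<.2)]
    print(n,len(h)); 
    if len(h): print(h.min(0).round(4),h.max(0).round(4),h.mean(0).round(4)); q=h[h[:,2]>h[:,2].max()-.012]; print(q.min(0).round(4),q.max(0).round(4),q.mean(0).round(4))
a=cv2.resize(ims[0][230:350,270:430],(800,600),interpolation=2)
cv2.imwrite("pics/c2.png",a)
```

```text
[0.4991633  0.19055937 0.14638223] [0.24 0.45 1.86 0.01 0.84 0.45] [ 0.8  0.8 -2.1]
[-0.002, 0.005, -0.008, -0.003, -0.002, -0.0]
scene 153
[0.4925 0.2221 0.1289] [0.5448 0.2582 0.185 ] [0.5127 0.2412 0.1621]
[0.4925 0.2222 0.1731] [0.52   0.2582 0.185 ] [0.5111 0.2403 0.1804]
top 0
```

View pics/c2.png

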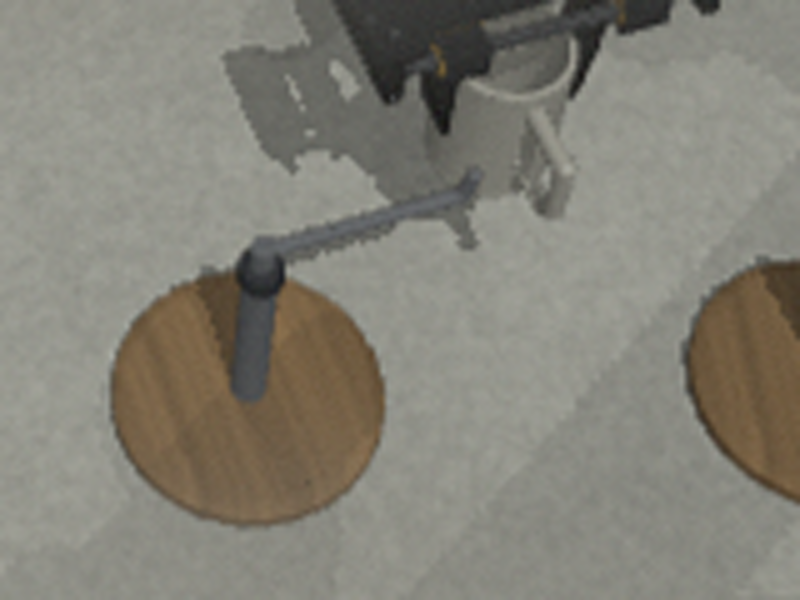

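The crop shows the handle's hole at about (543,175) in front of the upturned tip (472,180), with the arm running back to the post. The measured handle extents match the commanded pose, so I'll raise 2 mm and thread along tool +y.

Call:
drive_tool([
  [-0.002, 0.004, -0.008, -0.003, -0.002, 0, 0.2],
  [0, 0.06, 0, 0, 0, 0, 0.2],
  [0, 0.06, 0, 0, 0, 0, 0.2],
  [0, 0.06, 0, 0, 0, 0, 0.2],
  [0, 0.06, 0, 0, 0, 0, 0.2],
  [0, 0, 0, 0, 0, 0, 0.2],
])

```text
time_s: 7.38
tool_pos: [0.5472, 0.1792, 0.1468]
orientation: [0.78, 0.626, -0.001, -0.0]
ft_force: [-0.0, -0.1, -2.1]
opening: 0.0623
gripper_force: 30.0
```

Call:
drive_tool([
  [0, 0.06, 0, 0, 0, 0, 0.2],
  [0, 0.06, 0, 0, 0, 0, 0.2],
  [0, 0.06, 0, 0, 0, 0, 0.2],
  [0, 0, 0, 0, 0, 0, 0.2],
])

```text
time_s: 7.88
tool_pos: [0.5824, 0.1714, 0.1468]
orientation: [0.78, 0.626, -0.001, -0.0]
ft_force: [-0.1, 0.2, -2.3]
opening: 0.0621
gripper_force: 30.0
```

Run:
```python
from h import *
from rig import arm
o=arm.observe();print(o["tool_pos"],o["joint_positions"].round(2),o["ft_force"].round(1))
s=arm.snapshot("scene")
cv2.imwrite("pics/c3.png",cv2.resize(s["image"][230:350,270:430],(800,600),interpolation=2))
```

```text
[0.58236184 0.17142429 0.14680244] [ 0.18  0.54  1.68 -0.    0.93  0.4 ] [-0.1  0.2 -2.3]
```

View pics/c3.png

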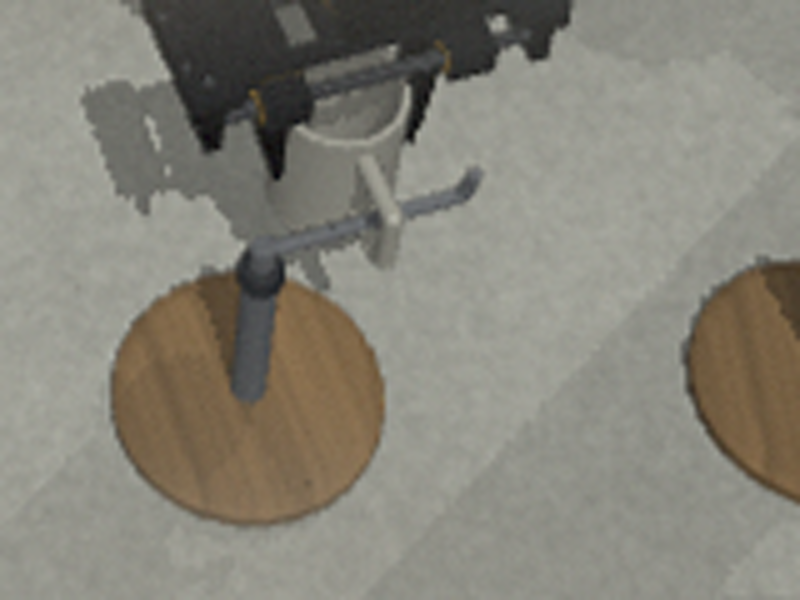

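The crop shows the arm passing through the handle at (388,212), inside the upturned tip (472,180), with no contact force. Next I'll tilt the mug about the arm toward its hanging attitude.

Run:
```python
from h import *
from rig import arm
o=arm.observe(); q=o["tool_pos"]; Q=Ro.from_quat(o["orientation"])
A=np.array([.5924,.2166,.149]); n=10
v0=Q.inv().apply(A-q); v1=np.array([.053,0,-.0189]); print(v0.round(4))
R0=Q
for i in range(1,n+1):
    N=R0*Ro.from_euler("y",55*i/n,degrees=True); t=A-N.apply(v0+(v1-v0)*i/n)
    r=np.r_[Q.inv().apply(t-q)/.2,(Q.inv()*N).as_rotvec()/(np.pi/2)].round(3); print(r.tolist())
    q=q+Q.apply(r[:3]*.2);Q=Q*Ro.from_rotvec(r[3:]*np.pi/2)
print(q,[ (q+Q.apply(b)).round(3) for b in([-.0375,0.09,-.078],[-.0375,-.09,-.078],[-.0375,0,-.2],[0,0,-.25])])
```

```text
[ 0.0463  0.0007 -0.0023]
[-0.0, 0.0, 0.031, 0.0, 0.061, 0.0]
[0.0, 0.001, 0.031, 0.0, 0.061, 0.0]
[0.001, -0.0, 0.031, 0.0, 0.061, 0.0]
[0.002, 0.0, 0.032, 0.0, 0.061, -0.0]
[0.003, 0.001, 0.031, 0.0, 0.062, -0.0]
[0.004, -0.0, 0.033, 0.0, 0.061, -0.0]
[0.005, 0.0, 0.032, 0.0, 0.061, -0.0]
[0.005, 0.001, 0.033, 0.0, 0.061, -0.0]
[0.006, -0.0, 0.033, 0.0, 0.061, -0.0]
[0.007, 0.0, 0.033, 0.0, 0.061, -0.0]
[0.58903252 0.20202994 0.09477195] [array([0.658, 0.099, 0.109]), array([0.483, 0.138, 0.109]), array([0.549, 0.021, 0.179]), array([0.545, 0.002, 0.238])]
```

Call:
drive_tool([
  [0, 0, 0.031, 0, 0.061, 0, 0.2],
  [0, 0.001, 0.031, 0, 0.061, 0, 0.2],
  [0.001, 0, 0.031, 0, 0.061, 0, 0.2],
  [0.002, 0, 0.032, 0, 0.061, 0, 0.2],
  [0.003, 0.001, 0.031, 0, 0.062, 0, 0.2],
  [0, 0, 0, 0, 0, 0, 0.2],
])

```text
time_s: 8.68
tool_pos: [0.5828, 0.1776, 0.1163]
orientation: [0.758, 0.607, 0.184, -0.149]
ft_force: [-0.4, -0.5, -2.5]
opening: 0.0624
gripper_force: 30.0
```

Call:
drive_tool([
  [0.004, 0, 0.033, 0, 0.061, 0, 0.2],
  [0.005, 0, 0.032, 0, 0.061, 0, 0.2],
  [0.005, 0.001, 0.033, 0, 0.061, 0, 0.2],
  [0.006, 0, 0.033, 0, 0.061, 0, 0.2],
  [0.007, 0, 0.033, 0, 0.061, 0, 0.2],
  [0, 0, 0, 0, 0, 0, 0.2],
  [0, 0, 0, 0, 0, 0, 0.2],
])

```text
time_s: 9.55
tool_pos: [0.5888, 0.2026, 0.0954]
orientation: [0.692, 0.556, 0.358, -0.289]
ft_force: [-0.4, 0.6, -2.6]
opening: 0.0626
gripper_force: 30.0
```

Run:
```python
from h import *
from rig import arm
o=arm.observe();print(o["tool_pos"],o["joint_positions"].round(2),o["ft_force"].round(1))
Q=Ro.from_quat(o["orientation"]);print((Q.as_matrix()).round(3).tolist(), Q.inv().apply(np.array([.5924,.2166,.149])-o["tool_pos"]).round(4))
s=arm.snapshot("scene")
cv2.imwrite("pics/c4.png",cv2.resize(s["image"][230:350,270:430],(800,600),interpolation=2))
```

```text
[0.58883667 0.20255184 0.09540908] [-0.15  0.72  1.94  1.31  1.   -1.  ] [-0.4  0.6 -2.6]
[[0.125, 0.977, 0.175], [0.563, -0.215, 0.798], [0.817, -0.001, -0.577]] [ 0.0521  0.0004 -0.0191]
```

View pics/c4.png

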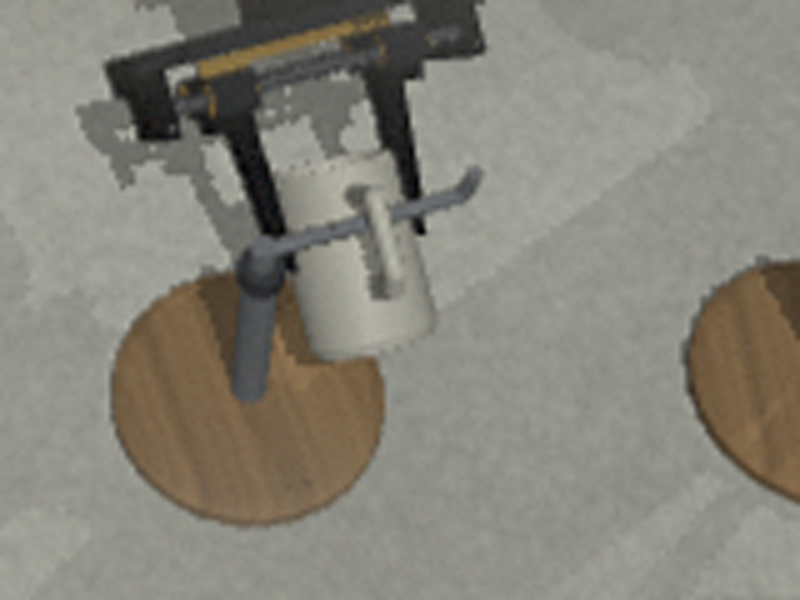

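The crop shows the mug tilted with the arm through the handle at (375,215). The post-side finger is at (290,265), too close to the tube (265,290) to open, so I'll slide 25 mm toward the tip first and then lower onto the arm.

Call:
drive_tool([
  [0, -0.04, 0, 0, 0, 0, 0.2],
  [0, -0.04, 0, 0, 0, 0, 0.2],
  [0, -0.04, 0, 0, 0, 0, 0.2],
  [0, 0, 0, 0, 0, 0, 0.2],
  [-0.008, 0, 0.006, 0, 0, 0, 0.2],
  [0, 0, 0, 0, 0, 0, 0.2],
  [0, 0, 0, 0, 0, 0, 0.2],
])

```text
time_s: 10.48
tool_pos: [0.5656, 0.2074, 0.093]
orientation: [0.692, 0.555, 0.359, -0.289]
ft_force: [-0.4, 0.1, -1.5]
opening: 0.0624
gripper_force: 30.0
```

Call:
drive_tool([
  [-0.004, 0, 0.003, 0, 0, 0, 0.2],
  [0, 0, 0, 0, 0, 0, 0.2],
  [0, 0, 0, 0, 0, 0, 0.2],
])

```text
time_s: 10.85
tool_pos: [0.5655, 0.2075, 0.0921]
orientation: [0.692, 0.555, 0.359, -0.289]
ft_force: [0.2, -0.4, -2.1]
opening: 0.0623
gripper_force: 30.0
```

Call:
drive_tool([
  [-0.004, 0, 0.003, 0, 0, 0, 0.2],
  [0, 0, 0, 0, 0, 0, 0.2],
  [0, 0, 0, 0, 0, 0, 0.2],
])

```text
time_s: 11.22
tool_pos: [0.5655, 0.2076, 0.0911]
orientation: [0.692, 0.555, 0.359, -0.289]
ft_force: [1.0, 0.6, -1.7]
opening: 0.0623
gripper_force: 30.0
```

Call:
drive_tool([
  [-0.004, 0, 0.003, 0, 0, 0, 0.2],
  [0, 0, 0, 0, 0, 0, 0.2],
  [0, 0, 0, 0, 0, 0, 0.2],
])

```text
time_s: 11.6
tool_pos: [0.5656, 0.2077, 0.0905]
orientation: [0.692, 0.555, 0.36, -0.289]
ft_force: [0.8, 1.9, 4.6]
opening: 0.0622
gripper_force: 30.0
```

Contact with the arm. I'll ease off slightly and open partway.

Call:
drive_tool([
  [0.002, 0, -0.0015, 0, 0, 0, 0.2],
  [0, 0, 0, 0, 0, 0, 0.2],
  [0, 0, 0, 0, 0, 0, 0.7],
  [0, 0, 0, 0, 0, 0, 0.75],
  [0, 0, 0, 0, 0, 0, 0.8],
  [0, 0, 0, 0, 0, 0, 0.85],
  [0, 0, 0, 0, 0, 0, 0.85],
  [0, 0, 0, 0, 0, 0, 0.85],
  [0, 0, 0, 0, 0, 0, 0.85],
  [0, 0, 0, 0, 0, 0, 0.85],
  [0, 0, 0, 0, 0, 0, 0.85],
  [0, 0, 0, 0, 0, 0, 0.85],
])

```text
time_s: 13.1
tool_pos: [0.5655, 0.2075, 0.0906]
orientation: [0.692, 0.555, 0.359, -0.289]
ft_force: [0.4, -0.3, -0.1]
opening: 0.0808
gripper_force: 0.0
```

Run:
```python
from h import *
from rig import arm
o=arm.observe();print(o["tool_pos"],o["ft_force"].round(1),o["opening"])
s=arm.snapshot("scene")
cv2.imwrite("pics/c5.png",cv2.resize(s["image"][230:350,270:430],(800,600),interpolation=2))
```

```text
[0.56548429 0.20754622 0.09059307] [ 0.4 -0.3 -0.1] 0.08079858951290501
```

View pics/c5.png

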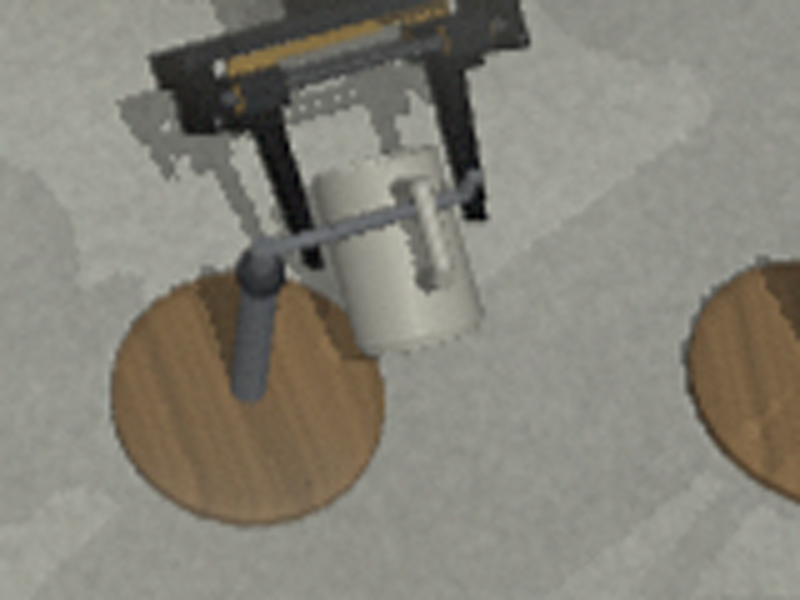

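The crop shows the mug hanging from the arm at (425,205), with both fingers clear at (310,260) and (478,215). I'll retreat straight back and let it settle.

Call:
drive_tool([
  [0, 0, -0.05, 0, 0, 0, 0.85],
  [0, 0, -0.1, 0, 0, 0, 0.85],
  [0, 0, -0.1, 0, 0, 0, 0.85],
  [0, 0, -0.1, 0, 0, 0, 0.85],
  [0, 0, -0.15, 0, 0, 0, 0.85],
  [0, 0, -0.15, 0, 0, 0, 0.85],
  [0, 0, 0, 0, 0, 0, 0.85],
])

```text
time_s: 14.02
tool_pos: [0.543, 0.102, 0.1664]
orientation: [0.692, 0.555, 0.36, -0.288]
ft_force: [-0.2, -0.3, -0.7]
opening: 0.0811
gripper_force: 0.0
```

Call:
drive_tool([
  [0, 0, 0, 0, 0, 0, 0.85],
  [0, 0, 0, 0, 0, 0, 0.85],
  [0, 0, 0, 0, 0, 0, 0.85],
  [0, 0, 0, 0, 0, 0, 0.85],
  [0, 0, 0, 0, 0, 0, 0.85],
  [0, 0, 0, 0, 0, 0, 0.85],
  [0, 0, 0, 0, 0, 0, 0.85],
  [0, 0, 0, 0, 0, 0, 0.85],
  [0, 0, 0, 0, 0, 0, 0.85],
  [0, 0, 0, 0, 0, 0, 0.85],
  [0, 0, 0, 0, 0, 0, 0.85],
  [0, 0, 0, 0, 0, 0, 0.85],
])

```text
time_s: 15.52
tool_pos: [0.5425, 0.1036, 0.1653]
orientation: [0.692, 0.555, 0.359, -0.289]
ft_force: [-0.4, 0.1, -0.2]
opening: 0.0807
gripper_force: 0.0
```

Call:
drive_tool([
  [0, 0, 0, 0, 0, 0, 0.85],
  [0, 0, 0, 0, 0, 0, 0.85],
  [0, 0, 0, 0, 0, 0, 0.85],
  [0, 0, 0, 0, 0, 0, 0.85],
  [0, 0, 0, 0, 0, 0, 0.85],
  [0, 0, 0, 0, 0, 0, 0.85],
  [0, 0, 0, 0, 0, 0, 0.85],
  [0, 0, 0, 0, 0, 0, 0.85],
  [0, 0, 0, 0, 0, 0, 0.85],
  [0, 0, 0, 0, 0, 0, 0.85],
  [0, 0, 0, 0, 0, 0, 0.85],
  [0, 0, 0, 0, 0, 0, 0.85],
])

```text
time_s: 17.02
tool_pos: [0.5425, 0.1037, 0.1653]
orientation: [0.692, 0.555, 0.359, -0.289]
ft_force: [-0.2, -0.8, 0.2]
opening: 0.081
gripper_force: 0.0
```

Run:
```python
from h import *
from rig import arm
I=[]
for i in range(8):
    s=arm.snapshot("scene"); I.append(s["image"][230:350,330:430].astype(int))
print([int((abs(a-I[0]).max(2)>40).sum()) for a in I], arm.observe()["ft_force"].round(1),arm.observe()["tool_pos"])
cv2.imwrite("pics/c6.png",cv2.resize(s["image"],(784,588)))
```

```text
[0, 0, 0, 0, 0, 0, 0, 0] [ 0.4  1.  -0.4] [0.54253995 0.10367238 0.16527206]
```

View pics/c6.png

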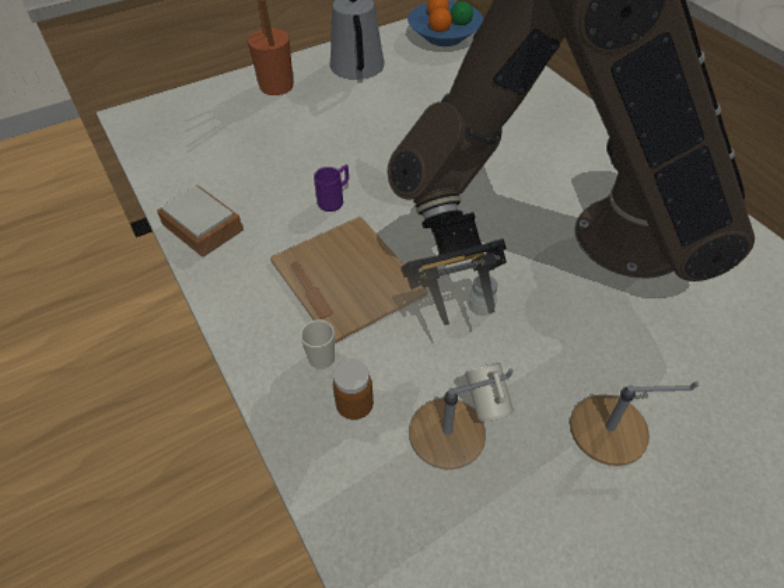

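The view shows the mug hanging still on stand A's arm at (490,390), with the gripper clear at (465,310). The jars, tumbler and spreader look unmoved.

```bash
python3 -c "
from rig import arm
print(arm.close_job())"
```

```text
the job is handed in; nothing more can be done
None
```

The white mug is hanging still by its handle on the hook of the stand farthest from the base, with the gripper clear and the jars, tumbler and spreader looking unmoved; I handed the job in at about 17.5 s.

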